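Prop a batten up on two posts and weigh it down

ROBOT

A 6-joint arm with a two-finger parallel gripper is mounted at the origin on the work surface. World frame = base frame: x ahead of the robot, y to its left, z up, the work surface at z = 0. Lengths are in m, angles in degrees, forces in N, time in s.
With the tool pointing down it reaches from about 0.4 to 0.925 m from the base axis. Payload 12.5 kg.
Tool frame: the origin (TCP) lies on the centre line of the jaws, within the pads' length; the fingertips stand 14 mm ahead of it and the grasp point (between the pads) lies 5 mm behind it (ctrl.tip_reach is the distance from the TCP to the fingertips, in m); z points along the fingers, y is the line along which they close (so a half turn about z gives the same grasp; the last joint's range is limited). The gripper opens to 95 mm and grips with 3 to 60 N. Pads are 20 mm wide; open, the fingers measure 119 mm over their backs; the gripper's body (75 mm by 180 mm) begins 59 mm behind the grasp point.
Start: joints at [-79.504, 28.126, 89.318, -0, 62.55, -6.05], TCP at [0.178, -0.599, 0.229] pointing down, gripper open.
Joint ranges: [-177.58, 177.58], [-47.91, 125.51], [2.72, 160], [-65.01, 245.01], [3.68, 167.84], [-153.87, 153.87]. Speed limits (degrees/s): [127.2, 127.2, 159.86, 180, 180, 180].

INTERFACE

Orientations are given as a 3x3 rotation matrix whose columns are the frame's x, y, z axes.
In Python, from cell import ctrl, optics, job gives the robot as it stands.
- The arm moves only by the tool drive_tool, never from a script. Its argument "commands" is a list of rows, each an object with "jaw": the opening, from -1 (shut) to 1 (fully open); "delta_pos": the shift along the tool's x, y, z in m, a list of three; "yaw": the turn about the tool's z in degrees. In form: [{"jaw": jaw, "delta_pos": [tx, ty, tz], "yaw": yaw}, ...]. A call has 1 to 8 rows; each row shifts and turns the commanded pose from where the row before left it, along the tool's axes as they then stand; what a row does not reach is not made up. A row lasts 1/10 s, in which the tool goes at most 50 mm and 8.59 degrees, less where a joint would pass 70% of its speed; a pose out of reach is approached as far as the arm can. A call is refused whole if a number of a shift passes 0.05 or a number of a turn 8.59, either way. A call with a gripper value outside its range is refused whole. The fingers move at their own pace and stop on an object; the grip force is fixed at half the most. Time passes only in rows, so rows that do not move let the fingers close. It gives the time, the measured TCP pose, the force, the opening and the grip force at its end, in the units of the state.
- ctrl.get_obs(): the state, without advancing time (a new reading comes with each control period).
- optics.grab_frame(name): name is "scene" or "top"; returns the picture (420x560x3 uint8, red, green, blue); there is no depth.
- optics.get_calibration(name): a dict with "camera_matrix" (3x3 intrinsics, pixels), "view" (4x4, takes a point from world to camera coordinates). Camera axes: x right, y up, looking along -z (the intrinsics and any distortion apply to the point x, -y, -z); pixel columns grow to the right and rows downward; lengths in m; the calibration is good to about 2 mm. A picture is of the moment at which its call begins. get_calibration takes no time and is no camera call.
- job.hand_in(): hands the job in; it is judged then, once.
The state is a dict: "time": time; "joint_pos": joint angles; "joint_velocities": joint speeds; "joint_efforts": joint torques, N m; "position": TCP position; "orientation": TCP orientation; "wrist_force": force on the tool from outside, world axes, zero at the start; "ft_torque": the same for the moment, N m; "opening": finger opening in m; "grasp_force": force on a finger pad.
Only numpy, scipy, OpenCV 4.12 (cv2) and the standard library are available. Lean on these libraries where they do the work, as an engineer would, in place of code of your own. Each camera call takes 0.05 s, during which the arm holds its last target. There are 200 camera calls.

TASK

Set the batten up for marking out: stand the tall round post upright in the middle of the round rubber pad and the tall flat post upright in the middle of the rectangular pad, its long side along the pad's. Then lay the batten flat along the board's length across the tops of both posts, centred over the board so that it overhangs both ends alike, and last set the iron weight gently, upright, on the middle of the batten. Leave the short round offcut and the two small tins where they are.

Things in the scene. Friction and masses are not known exactly. Their poses are not given: they have to be found in the camera images.
- board: Plywood set-up board, fixed to the bench, 110 (x) x 300 (y) x 12 mm thick. Origin at the centre of its underside, on the bench top; y runs along its length, z up. It lies either nearer to or farther from the robot than the batten, turned a little. The two pads are glued on it, 100 mm either side of its centre along its y axis.
- pad_round: Round black rubber pad, 64 mm diameter, 4 mm thick, fixed on top of one end of the board (which end changes). Origin at the centre of its underside, 12 mm above the bench; its top is 16 mm above the bench.
- pad_rect: Rectangular black rubber pad, 80 (x) x 46 (y) x 4 mm thick, fixed on top of the other end of the board, its long side (x) across the board. Origin at the centre of its underside, 12 mm above the bench; its top is 16 mm above the bench.
- post_round: Tall round post of light wood, loose, standing: 44 mm diameter, 65 mm high, about 70 g. Origin at the centre of its underside, z up.
- post_slab: Tall flat post of light wood, loose, standing: 60 (x) x 26 (y) mm in plan, 65 mm high, about 70 g, at any yaw. Origin at the centre of its underside, z up.
- post_short: Short round offcut of the same wood and diameter as the round post (44 mm) but only 28 mm high, loose. Not part of the job: leave it. Origin at the centre of its underside.
- batten: Batten of darker wood lying flat and loose on the bench: 45 (x) x 300 (y) x 18 mm thick, about 150 g. Origin at the centre of its underside; y runs along its length, z up.
- weight: Dark iron weight, loose, standing: a 60 x 60 mm block 35 mm high, with an upright grip lug on top, 46 (x) x 16 (y) mm and 35 mm tall (70 mm overall), to be pinched across its 16 mm (along y). About 0.7 kg, any yaw. Origin at the centre of its underside, z up.
- tin_left: Small round metal tin of screws, 44 mm diameter, 26 mm high, loose, among the things on the left side (+y). Leave it. Origin at the centre of its underside.
- tin_right: A second small round metal tin of screws, the same, among the things on the right side (-y). Leave it. Origin at the centre of its underside.

How it is judged:
By the outcome, as a careful person would: the job done as asked, in the order asked, and still so for the second after the job is handed in, with the robot touching nothing.
It also fails if it takes over 112 s, if anything falls off the work surface, if the arm or the gripper's body presses on something with over 40 N, if the wrist force passes 120 N, or if a joint passes its speed limit or range.

## Working session

There is one attempt and no reset: what is moved stays moved. The work goes in short steps, Python scripts to look and compute and a tool call to move; the robot and the scene stay as the last step left them, time stands still between calls to the robot, and variables do not carry over. Pictures are saved under pics/ and viewed, at most 18 in all, crops included, and the job is handed in when it is done.

Besides the shell and the picture viewer there is one more tool, called after "Request:" by a JSON object that holds its "op" and its "data", one argument or row to a line. drive_tool: Moves the arm, as the interface text tells. Its arguments: {"type":"object","properties":{"commands":{"type":"array"}},"required":["commands"]}

```bash
ls; mkdir -p pics
python3 - <<'E'
from cell import ctrl, optics, job
import cv2
for n in ("scene","top"):
    im=optics.grab_frame(n); cv2.imwrite(f"pics/{n}0.png",im[...,::-1])
    print(n,optics.get_calibration(n))
print(ctrl.get_obs())
E
```

```text
pics
scene {'camera_matrix': array([[401.82018589,   0.        , 282.08146948],
       [  0.        , 401.82018589, 206.05803199],
       [  0.        ,   0.        ,   1.        ]]), 'view': array([[ 0.49155153,  0.87073574,  0.01401334, -0.25916666],
       [-0.67421123,  0.37032508,  0.63898244,  0.3217598 ],
       [ 0.55119535, -0.32354074,  0.76909367, -1.29616563],
       [ 0.        ,  0.        ,  0.        ,  1.        ]])}
top {'camera_matrix': array([[483.72207352,   0.        , 275.39806075],
       [  0.        , 483.72207352, 214.60512207],
       [  0.        ,   0.        ,   1.        ]]), 'view': array([[ 0.00827868, -0.9993751 , -0.03436376,  0.01347083],
       [ 0.99777276,  0.00598098,  0.0664361 , -0.51259158],
       [-0.06618905, -0.03483723,  0.99719876, -0.94138463],
       [ 0.        ,  0.        ,  0.        ,  1.        ]])}
{'time': 0.1, 'joint_pos': array([-7.95069812e+01,  2.81588349e+01,  8.93479741e+01,  1.90625489e-04,
        6.25485636e+01, -6.04948869e+00]), 'joint_velocities': array([-0.03982391, -0.10424514, -0.08695767,  0.10124691,  0.03568238,
       -0.00438093]), 'joint_efforts': array([ 4.49290223e-03, -6.13621616e+01, -2.58606702e+01,  6.94480771e-02,
        4.70347248e-02, -4.02344551e-05]), 'position': array([ 0.17794811, -0.59891336,  0.22813227]), 'orientation': array([[ 9.58609207e-01,  2.84725056e-01, -1.73099742e-04],
       [ 2.84725090e-01, -9.58608741e-01,  9.50809941e-04],
       [ 1.04784488e-04, -9.60741003e-04, -9.99999533e-01]]), 'wrist_force': array([-0.73881871,  0.35926553,  0.37750762]), 'ft_torque': array([ 0.01493788, -0.03147848, -0.00397875]), 'grasp_force': 0.0, 'opening': 0.09522346943175405}
```

View pics/top0.png

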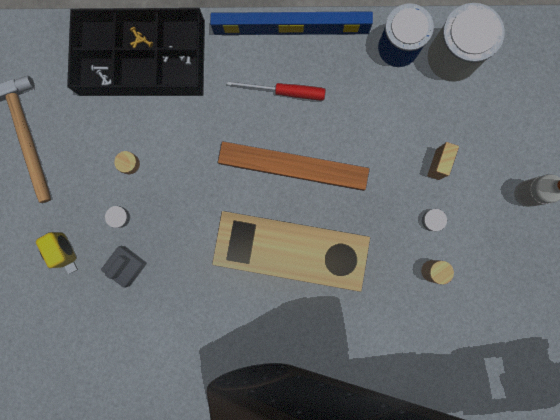

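View pics/scene0.png

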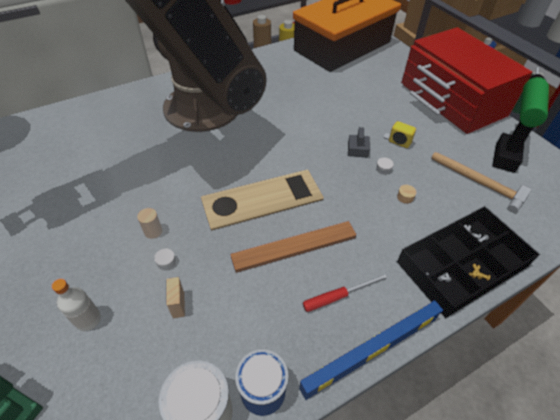

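```bash
cat > h.py <<'E'
import numpy as np, cv2
from cell import ctrl, optics, job
def ray(n,px):
    c=optics.get_calibration(n);V=c["view"];K=c["camera_matrix"]
    px=np.atleast_2d(px).astype(float)
    d=np.c_[(px[:,0]-K[0,2])/K[0,0],-(px[:,1]-K[1,2])/K[1,1],-np.ones(len(px))]
    return -V[:3,:3].T@V[:3,3], d@V[:3,:3]
def onz(n,px,z):
    o,d=ray(n,px); return (o+d*((z-o[2])/d[:,2])[:,None])[:,:2]
def proj(n,P):
    c=optics.get_calibration(n);V=c["view"];K=c["camera_matrix"]
    q=np.atleast_2d(P)@V[:3,:3].T+V[:3,3]
    return np.c_[K[0,2]+K[0,0]*q[:,0]/-q[:,2],K[1,2]+K[1,1]*q[:,1]/q[:,2]]
def crop(im,cx,cy,r,s):
    return cv2.resize(im[cy-r:cy+r,cx-r:cx+r],None,fx=s,fy=s,interpolation=cv2.INTER_CUBIC)
E
python3 - <<'E'
from h import *
t=cv2.imread("pics/top0.png");s=cv2.imread("pics/scene0.png")
r1=np.hstack([crop(t,x,y,25,5) for x,y in((123,265),(446,159),(440,272))])
r2=np.hstack([crop(s,x,y,25,5) for x,y in((359,143),(175,297),(149,222))])
cv2.imwrite("pics/c1.png",np.vstack([r1,r2]))
hsv=cv2.cvtColor(t,cv2.COLOR_BGR2HSV)
for nm,p in dict(bench=(180,120),board=(290,250),batten=(290,165),padr=(341,260),padrect=(241,242),slabtop=(450,155),slabside=(441,163),rtop=(441,272),rside=(428,270),wtop=(121,262),wlug=(125,256),wblk=(118,275)).items(): print(nm,p,hsv[p[1],p[0]])
E
```

```text
bench (180, 120) [106  25 131]
board (290, 250) [ 25  74 163]
batten (290, 165) [ 13 150 141]
padr (341, 260) [26 31 65]
padrect (241, 242) [19 32 63]
slabtop (450, 155) [ 26  83 163]
slabside (441, 163) [ 26  82 164]
rtop (441, 272) [ 21  89 163]
rside (428, 270) [12 65 71]
wtop (121, 262) [112  33  85]
wlug (125, 256) [105  40  64]
wblk (118, 275) [105  17  61]
```

View pics/c1.png

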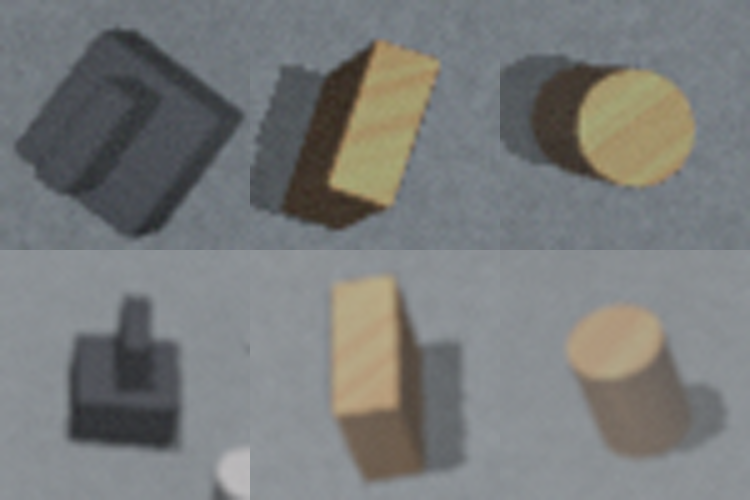

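```bash
cat > m.py <<'E'
from h import *
def big(mask,c):
    cs=cv2.findContours(mask.astype(np.uint8),cv2.RETR_EXTERNAL,cv2.CHAIN_APPROX_NONE)[0]
    cs=[k for k in cs if cv2.pointPolygonTest(k,c,True)>-6 and cv2.contourArea(k)>30]
    return max(cs,key=cv2.contourArea)[:,0].astype(float)
def fit(n,pts,z):
    w=onz(n,pts,z)*1000
    (cx,cy),(a,b),th=cv2.minAreaRect(w.astype(np.float32))
    if a<b: th+=90
    return np.round([cx,cy,max(a,b),min(a,b),(th+90)%180-90],1)   # th = long-side angle vs world x
def filled(n,im,mask,c,z):
    k=big(mask,c); m=np.zeros(im.shape[:2],np.uint8); cv2.fillPoly(m,[k.astype(np.int32)],1)
    M=cv2.moments(m,True); w=onz(n,[[M['m10']/M['m00'],M['m01']/M['m00']]],z)[0]*1000
    return np.round(w,1),fit(n,k,z)
E
python3 - <<'E'
from m import *
o,_=ray("top",[[0,0]]);print("cam",o)
t=cv2.imread("pics/top0.png");h=cv2.cvtColor(t,cv2.COLOR_BGR2HSV).astype(int);H,S,V=[h[...,i] for i in range(3)]
light=(S>50)&(V>115)&(H<35)
wood=(S>50)&(H<35)
dark=(V<92)
for nm,mk,c,z in [("board",light,(290,225),.012),("batten",(S>110)&(V>90)&(H<25),(290,165),.018),("battenall",(S>90)&(H<25),(290,165),.018),("padr",dark,(341,260),.016),("padrect",dark,(241,242),.016),
 ("slab",light,(450,155),.065),("round",light,(441,272),.065),("short",light,(125,160),.028)]:
    print(nm,*filled("top",t,mk,c,z))
s=cv2.imread("pics/scene0.png");h=cv2.cvtColor(s,cv2.COLOR_BGR2HSV).astype(int);print("scene V top/side",h[215,150],h[235,152],h[290,173],h[312,178])
k=big(dark,(123,265));q=cv2.approxPolyDP(k.astype(np.int32)[:,None],2.5,True)[:,0]
print("weight poly",[(tuple(p),np.round(onz("top",p,0)[0]*1000,1).tolist()) for p in q])
print("weight z0",fit("top",k,0.0))
E
```

```text
cam [ 0.44902903 -0.01626702  0.97326509]
board [441.3 -14.7] [441.8 -13.2 298.7 109.2  80.5]
batten [611.1 -18. ] [611.5 -16.6 298.   43.6  79.6]
battenall [610.7 -17.9] [610.9 -16.3 298.4  45.2  79.7]
padr [ 425.1 -111.4] [ 425.1 -111.4   60.7   60.6  -89.5]
padrect [458.6  85.6] [458.4  85.4  79.6  45.8  -9.8]
slab [ 617.3 -306.4] [ 617.3 -306.4   58.9   25.1  -18.9]
round [ 404.8 -292.6] [ 405.  -292.3   42.1   40.4  -89.5]
short [616.6 318.5] [617.2 318.   40.6  40.4   1.6]
scene V top/side [ 20  64 174] [ 14  44 117] [ 19  75 180] [ 14  65 110]
weight poly [((np.int32(119), np.int32(246)), [447.8, 335.1]), ((np.int32(101), np.int32(269)), [401.0, 370.6]), ((np.int32(125), np.int32(287)), [365.3, 320.4]), ((np.int32(131), np.int32(284)), [371.5, 308.3]), ((np.int32(146), np.int32(263)), [414.0, 278.8]), ((np.int32(125), np.int32(246)), [447.9, 322.8])]
weight z0 [406.4 325.5  70.2  69.  -36.1]
```

```bash
cat >> h.py <<'E'
def plan(x,y,z,ang):
    o=ctrl.get_obs();R=o["orientation"];p=o["position"]
    a=np.degrees(np.arctan2(R[1,0],R[0,0]))
    print("t",round(o["time"],2),"pos",np.round(p*1000,1),"ang",round(a,2),"open",round(o["opening"]*1000,1),"F",np.round(o["wrist_force"],1),"grip",round(float(o["grasp_force"]),1))
    print("delta tool mm",np.round(R.T@(np.array([x,y,z])-p*1000),1),"yaw",round((a-ang+180)%360-180,2))
E
python3 - <<'E'
from m import *
s=cv2.imread("pics/scene0.png");h=cv2.cvtColor(s,cv2.COLOR_BGR2HSV).astype(int);H,S,V=[h[...,i] for i in range(3)]
top=(S>40)&(V>145)&(H<35)
for nm,mk,c,z in [("slab",top,(174,290),.065),("round",top,(149,214),.065),("board",(S>40)&(V>130)&(H<35),(260,200),.012),("padr",V<85,(224,206),.016),("padrect",V<85,(300,187),.016),("batten",(S>80)&(H<25),(290,246),.018)]:
    print(nm,*filled("scene",s,mk,c,z))
u=lambda a:np.array([np.cos(np.radians(a)),np.sin(np.radians(a))])
c=np.array([407,319.5]);im=[]
for n in("top","scene"):
    g=cv2.imread(f"pics/{n}0.png");b=cv2.resize(g,None,fx=6,fy=6,interpolation=cv2.INTER_CUBIC)
    for zs,(a,e) in(((0,35),(30,30)),((35,70),(23,8))):
        for z in zs:
            P=[[*(c+sx*a*u(-36)+sy*e*u(54)),z] for sx,sy in((1,1),(1,-1),(-1,-1),(-1,1))]
            q=(proj(n,np.array(P)/1000)+.5)*6
            cv2.polylines(b,[q.astype(np.int32)],True,(0,0,255) if z!=35 else (0,255,0),1)
    x,y=(proj(n,[[*c/1000,.03]])[0]*6).astype(int);im.append(b[y-170:y+170,x-170:x+170])
cv2.imwrite("pics/w.png",np.hstack(im))
plan(405,-292.5,100,16.5)
E
```

```text
slab [ 622.1 -307.1] [ 621.2 -306.2   59.4   25.4  -19. ]
round [ 408.8 -292.9] [ 408.8 -291.8   42.    40.4  -16.6]
board [446.8 -21. ] [445.6 -14.1 298.9 110.4  80.6]
padr [ 430.1 -112.4] [ 429.7 -111.8   57.4   55.7   12.2]
padrect [463.8  83.7] [462.8  84.3  75.6  41.1  -9.7]
batten [617.8 -25.3] [618.7 -18.2 297.6  49.6  79.8]
t 0.1 pos [ 177.9 -598.9  228.1] ang 16.54 open 95.2 F [-0.7  0.4  0.4] grip 0.0
delta tool mm [ 304.9 -229.   128.4] yaw 0.04
```

View pics/w.png

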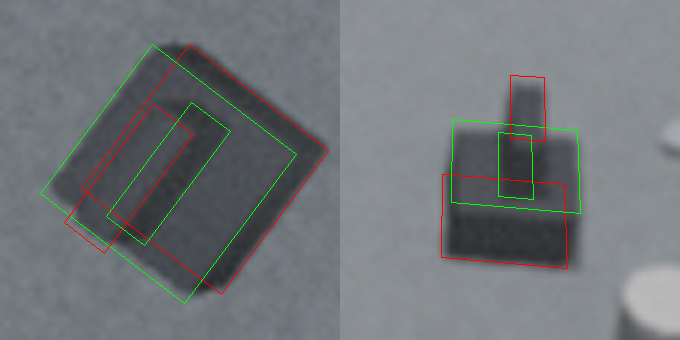

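The overlay puts the weight near (407, 319) mm at about -36°. Its predicted corners match at N and E and overshoot by about 1 px at W. The two cameras differ by about 4 mm in x, so I take the mean.

Request:
{"op": "drive_tool", "data": {
  "commands": [
    {"jaw":1,"delta_pos":[0.038,-0.028,0],"yaw":0},
    {"jaw":1,"delta_pos":[0.038,-0.028,0],"yaw":0},
    {"jaw":1,"delta_pos":[0.038,-0.028,0],"yaw":0},
    {"jaw":1,"delta_pos":[0.038,-0.028,0],"yaw":0},
    {"jaw":1,"delta_pos":[0.038,-0.029,0],"yaw":0},
    {"jaw":1,"delta_pos":[0.038,-0.029,0],"yaw":0},
    {"jaw":1,"delta_pos":[0.039,-0.029,0],"yaw":0},
    {"jaw":1,"delta_pos":[0.039,-0.029,0],"yaw":0}
  ]
}}

```text
time: 0.9
position: [0.4072, -0.2917, 0.2286]
orientation: [[0.959, 0.285, -0.0], [0.285, -0.959, 0.0], [-0.0, -0.0, -1.0]]
wrist_force: [1.0, -0.1, 0.3]
opening: 0.095
grasp_force: 0.0
```

Request:
{"op": "drive_tool", "data": {
  "commands": [
    {"jaw":1,"delta_pos":[0,0,0.04],"yaw":0},
    {"jaw":1,"delta_pos":[0,0,0.04],"yaw":0},
    {"jaw":1,"delta_pos":[0,0,0.03],"yaw":0},
    {"jaw":1,"delta_pos":[0,0,0],"yaw":0},
    {"jaw":1,"delta_pos":[0,0,0],"yaw":0}
  ]
}}

```text
time: 1.4
position: [0.4065, -0.2936, 0.119]
orientation: [[0.959, 0.285, -0.001], [0.285, -0.959, 0.0], [-0.0, -0.001, -1.0]]
wrist_force: [-0.0, -1.0, 1.4]
opening: 0.0949
grasp_force: 0.0
```

Run:
```python
from h import *
plan(407,-292.5,36,16.5)
s=optics.grab_frame("scene");t=optics.grab_frame("top")
cv2.imwrite("pics/g1.png",np.hstack([crop(s,149,200,50,4),crop(t,440,272,50,4)])[...,::-1])
```

```text
t 1.4 pos [ 406.5 -293.6  119. ] ang 16.54 open 94.9 F [-0.  -1.   1.4] grip 0.0
delta tool mm [ 0.8 -0.8 83. ] yaw 0.04
```

View pics/g1.png

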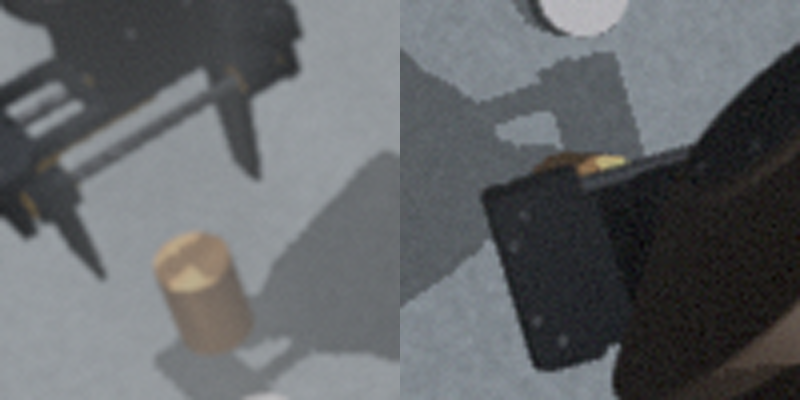

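The scene crop shows the open fingers either side of the round post. I'll descend and grip.

Request:
{"op": "drive_tool", "data": {
  "commands": [
    {"jaw":1,"delta_pos":[0,0,0.03],"yaw":0},
    {"jaw":1,"delta_pos":[0,0,0.03],"yaw":0},
    {"jaw":1,"delta_pos":[0,0,0.023],"yaw":0},
    {"jaw":1,"delta_pos":[0,0,0],"yaw":0},
    {"jaw":-1,"delta_pos":[0,0,0],"yaw":0},
    {"jaw":-1,"delta_pos":[0,0,0],"yaw":0},
    {"jaw":-1,"delta_pos":[0,0,0],"yaw":0},
    {"jaw":-1,"delta_pos":[0,0,0],"yaw":0}
  ]
}}

```text
time: 2.3
position: [0.4067, -0.2937, 0.0366]
orientation: [[0.959, 0.285, 0.001], [0.285, -0.959, -0.001], [0.001, 0.002, -1.0]]
wrist_force: [-0.3, 0.4, -0.3]
opening: 0.0686
grasp_force: 0.0
```

Request:
{"op": "drive_tool", "data": {
  "commands": [
    {"jaw":-1,"delta_pos":[0,0,0],"yaw":0},
    {"jaw":-1,"delta_pos":[0,0,0],"yaw":0},
    {"jaw":-1,"delta_pos":[0,0,0],"yaw":0},
    {"jaw":-1,"delta_pos":[0,0,0],"yaw":0},
    {"jaw":-1,"delta_pos":[0,0,0],"yaw":0}
  ]
}}

```text
time: 2.8
position: [0.4064, -0.2934, 0.0357]
orientation: [[0.959, 0.285, -0.0], [0.285, -0.959, -0.0], [-0.0, 0.0, -1.0]]
wrist_force: [-0.5, 0.9, 1.7]
opening: 0.0436
grasp_force: 30.0
```

Request:
{"op": "drive_tool", "data": {
  "commands": [
    {"jaw":-1,"delta_pos":[0,0,-0.02],"yaw":0},
    {"jaw":-1,"delta_pos":[0,0,-0.03],"yaw":0},
    {"jaw":-1,"delta_pos":[0,0,-0.01],"yaw":0},
    {"jaw":-1,"delta_pos":[0,0,0],"yaw":0},
    {"jaw":-1,"delta_pos":[0,0,0],"yaw":0}
  ]
}}

```text
time: 3.3
position: [0.4062, -0.2932, 0.095]
orientation: [[0.959, 0.285, -0.0], [0.285, -0.959, 0.0], [-0.0, -0.0, -1.0]]
wrist_force: [-0.1, 0.2, -1.0]
opening: 0.043
grasp_force: 30.0
```

Run:
```python
from h import *
plan(427.5,-111.5,96,16.5)
```

```text
t 3.3 pos [ 406.2 -293.2   95. ] ang 16.55 open 43.0 F [-0.1  0.2 -1. ] grip 30.0
delta tool mm [  72.2 -168.1   -1. ] yaw 0.05
```

Request:
{"op": "drive_tool", "data": {
  "commands": [
    {"jaw":-1,"delta_pos":[0.012,-0.028,0],"yaw":0},
    {"jaw":-1,"delta_pos":[0.012,-0.028,0],"yaw":0},
    {"jaw":-1,"delta_pos":[0.012,-0.028,0],"yaw":0},
    {"jaw":-1,"delta_pos":[0.012,-0.028,0],"yaw":0},
    {"jaw":-1,"delta_pos":[0.012,-0.028,0],"yaw":0},
    {"jaw":-1,"delta_pos":[0.012,-0.028,0],"yaw":0},
    {"jaw":-1,"delta_pos":[0,0,0],"yaw":0}
  ]
}}

```text
time: 4.0
position: [0.4269, -0.1091, 0.0945]
orientation: [[0.958, 0.288, -0.003], [0.288, -0.958, 0.001], [-0.002, -0.002, -1.0]]
wrist_force: [-0.1, -0.9, -0.3]
opening: 0.0433
grasp_force: 30.0
```

Request:
{"op": "drive_tool", "data": {
  "commands": [
    {"jaw":-1,"delta_pos":[0,0,0.02],"yaw":0},
    {"jaw":-1,"delta_pos":[0,0,0.01],"yaw":0},
    {"jaw":-1,"delta_pos":[0,0,0],"yaw":0},
    {"jaw":-1,"delta_pos":[0,0,0],"yaw":0}
  ]
}}

```text
time: 4.4
position: [0.4274, -0.1122, 0.0653]
orientation: [[0.959, 0.284, -0.001], [0.284, -0.959, 0.0], [-0.001, -0.001, -1.0]]
wrist_force: [-0.2, 0.2, -0.1]
opening: 0.0435
grasp_force: 30.0
```

Run:
```python
from h import *
plan(427.5,-111.5,52,16.5)
s=optics.grab_frame("scene");t=optics.grab_frame("top")
cv2.imwrite("pics/g2.png",np.hstack([crop(s,224,195,50,4),crop(t,341,255,50,4)])[...,::-1])
```

```text
t 4.4 pos [ 427.4 -112.2   65.3] ang 16.51 open 43.5 F [-0.2  0.2 -0.1] grip 30.0
delta tool mm [ 0.3 -0.7 13.3] yaw 0.01
```

View pics/g2.png

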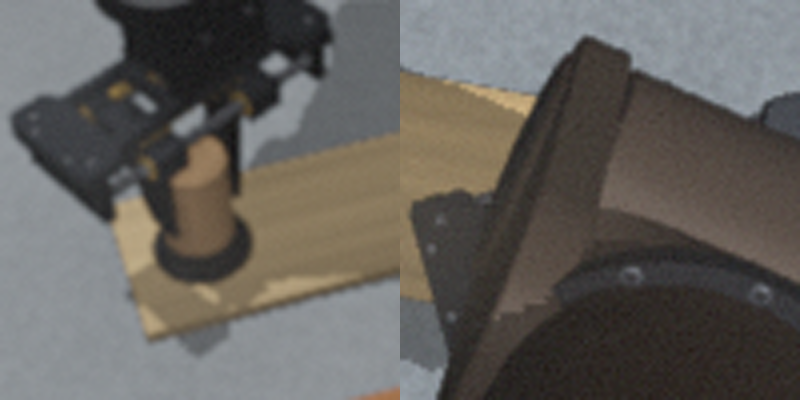

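The post hovers over the round pad with the rubber showing evenly around it. I'll lower it, release and retreat.

Request:
{"op": "drive_tool", "data": {
  "commands": [
    {"jaw":-1,"delta_pos":[0,0,0.008],"yaw":0},
    {"jaw":-1,"delta_pos":[0,-0.001,0.004],"yaw":0},
    {"jaw":-1,"delta_pos":[0,0,0.001],"yaw":0},
    {"jaw":-1,"delta_pos":[0,0,0.001],"yaw":0},
    {"jaw":-1,"delta_pos":[0,0,0],"yaw":0},
    {"jaw":-1,"delta_pos":[0,0,0],"yaw":0},
    {"jaw":-1,"delta_pos":[0,0,0],"yaw":0}
  ]
}}

```text
time: 5.2
position: [0.4274, -0.111, 0.0517]
orientation: [[0.959, 0.285, 0.0], [0.285, -0.959, -0.0], [0.0, 0.0, -1.0]]
wrist_force: [0.1, 0.5, 0.0]
opening: 0.0434
grasp_force: 30.0
```

Request:
{"op": "drive_tool", "data": {
  "commands": [
    {"jaw":0.2,"delta_pos":[0,0,0],"yaw":0},
    {"jaw":0.5,"delta_pos":[0,0,0],"yaw":0},
    {"jaw":1,"delta_pos":[0,0,0],"yaw":0},
    {"jaw":1,"delta_pos":[0,0,0],"yaw":0},
    {"jaw":1,"delta_pos":[0,0,0],"yaw":0},
    {"jaw":1,"delta_pos":[0,0,0],"yaw":0},
    {"jaw":1,"delta_pos":[0,0,0],"yaw":0},
    {"jaw":1,"delta_pos":[0,0,0],"yaw":0}
  ]
}}

```text
time: 6.0
position: [0.4273, -0.1109, 0.0516]
orientation: [[0.959, 0.285, -0.0], [0.285, -0.959, -0.0], [-0.0, 0.0, -1.0]]
wrist_force: [-0.5, -0.4, 0.2]
opening: 0.0945
grasp_force: 0.0
```

Request:
{"op": "drive_tool", "data": {
  "commands": [
    {"jaw":1,"delta_pos":[0,0,-0.02],"yaw":0},
    {"jaw":1,"delta_pos":[0,0,-0.04],"yaw":0},
    {"jaw":1,"delta_pos":[0,0,-0.04],"yaw":0},
    {"jaw":1,"delta_pos":[0,0,0],"yaw":0},
    {"jaw":1,"delta_pos":[0,0,0],"yaw":0}
  ]
}}

```text
time: 6.5
position: [0.4274, -0.111, 0.1522]
orientation: [[0.959, 0.285, 0.002], [0.285, -0.959, -0.001], [0.002, 0.001, -1.0]]
wrist_force: [-0.8, 0.1, -0.3]
opening: 0.0952
grasp_force: 0.0
```

Run:
```python
from h import *
plan(619.5,-306.5,152,-19)
```

```text
t 6.5 pos [ 427.4 -111.   152.2] ang 16.55 open 95.2 F [-0.8  0.1 -0.3] grip 0.0
delta tool mm [128.4 242.1   0.7] yaw 35.55
```

Request:
{"op": "drive_tool", "data": {
  "commands": [
    {"jaw":1,"delta_pos":[0.016,0.03,0],"yaw":0},
    {"jaw":1,"delta_pos":[0.016,0.03,0],"yaw":0},
    {"jaw":1,"delta_pos":[0.016,0.03,0],"yaw":0},
    {"jaw":1,"delta_pos":[0.016,0.03,0],"yaw":0},
    {"jaw":1,"delta_pos":[0.016,0.03,0],"yaw":0},
    {"jaw":1,"delta_pos":[0.016,0.03,0],"yaw":0},
    {"jaw":1,"delta_pos":[0.016,0.031,0],"yaw":0},
    {"jaw":1,"delta_pos":[0.016,0.031,0],"yaw":0}
  ]
}}

```text
time: 7.3
position: [0.6193, -0.3072, 0.1493]
orientation: [[0.959, 0.285, -0.003], [0.285, -0.959, 0.002], [-0.002, -0.002, -1.0]]
wrist_force: [-0.5, -0.1, -0.3]
opening: 0.0951
grasp_force: 0.0
```

Request:
{"op": "drive_tool", "data": {
  "commands": [
    {"jaw":1,"delta_pos":[0,0,0],"yaw":7.1},
    {"jaw":1,"delta_pos":[0,0,0.01],"yaw":7.1},
    {"jaw":1,"delta_pos":[0,0,0.01],"yaw":7.1},
    {"jaw":1,"delta_pos":[0,0,0.01],"yaw":7.1},
    {"jaw":1,"delta_pos":[0,0,0.01],"yaw":7.1},
    {"jaw":1,"delta_pos":[0,0,0],"yaw":0},
    {"jaw":1,"delta_pos":[0,0,0],"yaw":0}
  ]
}}

```text
time: 8.0
position: [0.6186, -0.3063, 0.1104]
orientation: [[0.947, -0.321, -0.002], [-0.321, -0.947, 0.001], [-0.002, -0.0, -1.0]]
wrist_force: [-0.3, 0.5, 0.1]
opening: 0.0953
grasp_force: 0.0
```

Run:
```python
from m import *
plan(619.5,-306.5,36,-19)
s=optics.grab_frame("scene");t=optics.grab_frame("top")
cv2.imwrite("pics/g3.png",np.hstack([crop(s,175,280,50,4),crop(s,224,195,50,4)])[...,::-1])
for n,im,c,v,th in(("top",t,(341,260),65,115),("scene",s,(224,170),65,145)):
    h=cv2.cvtColor(im,cv2.COLOR_RGB2HSV).astype(int);H,S,V=[h[...,i] for i in range(3)]
    p=proj(n,[[.4275,-.111,.081]])[0]; print(n,"expected px",p)
```

```text
t 8.0 pos [ 618.6 -306.3  110.4] ang -18.75 open 95.3 F [-0.3  0.5  0.1] grip 0.0
delta tool mm [ 1.1 -0.1 74.4] yaw 0.25
top expected px [343.80315061 259.05430224]
scene expected px [221.72619926 187.60801152]
```

View pics/g3.png

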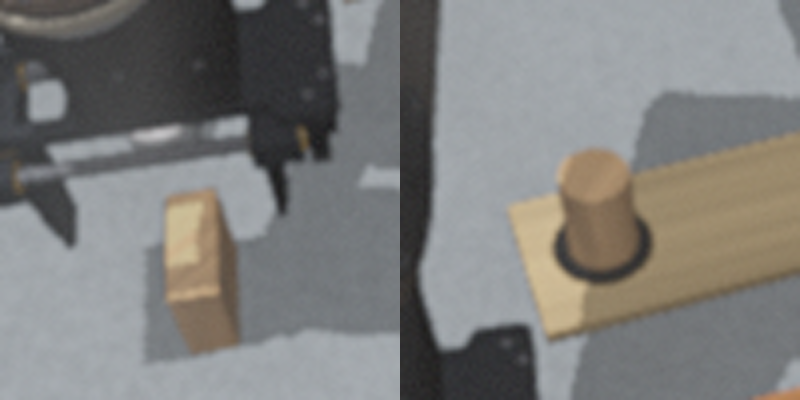

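The fingers straddle the slab, and the round post stands on its pad with rubber visible around it. I'll grip the slab.

Request:
{"op": "drive_tool", "data": {
  "commands": [
    {"jaw":1,"delta_pos":[0.001,0,0.03],"yaw":0},
    {"jaw":1,"delta_pos":[0,0,0.03],"yaw":0},
    {"jaw":1,"delta_pos":[0,0,0.014],"yaw":0},
    {"jaw":1,"delta_pos":[0,0,0],"yaw":0},
    {"jaw":-1,"delta_pos":[0,0,0],"yaw":0},
    {"jaw":-1,"delta_pos":[0,0,0],"yaw":0},
    {"jaw":-1,"delta_pos":[0,0,0],"yaw":0},
    {"jaw":-1,"delta_pos":[0,0,0],"yaw":0}
  ]
}}

```text
time: 8.9
position: [0.6202, -0.307, 0.0386]
orientation: [[0.946, -0.325, 0.001], [-0.325, -0.946, -0.001], [0.001, 0.0, -1.0]]
wrist_force: [0.1, 0.5, -0.3]
opening: 0.0687
grasp_force: 0.0
```

Request:
{"op": "drive_tool", "data": {
  "commands": [
    {"jaw":-1,"delta_pos":[0,0,0],"yaw":0},
    {"jaw":-1,"delta_pos":[0,0,0],"yaw":0},
    {"jaw":-1,"delta_pos":[0,0,0],"yaw":0},
    {"jaw":-1,"delta_pos":[0,0,0],"yaw":0},
    {"jaw":-1,"delta_pos":[0,0,0],"yaw":0},
    {"jaw":-1,"delta_pos":[0,0,0],"yaw":0},
    {"jaw":-1,"delta_pos":[0,0,0],"yaw":0},
    {"jaw":-1,"delta_pos":[0,0,0],"yaw":0}
  ]
}}

```text
time: 9.7
position: [0.6199, -0.3067, 0.0376]
orientation: [[0.946, -0.325, -0.0], [-0.325, -0.946, -0.0], [-0.0, 0.0, -1.0]]
wrist_force: [-0.7, -0.1, -0.9]
opening: 0.0261
grasp_force: 30.0
```

Request:
{"op": "drive_tool", "data": {
  "commands": [
    {"jaw":-1,"delta_pos":[0,0,-0.02],"yaw":0},
    {"jaw":-1,"delta_pos":[0,0,-0.04],"yaw":0},
    {"jaw":-1,"delta_pos":[0,0,-0.05],"yaw":0},
    {"jaw":-1,"delta_pos":[0,0,-0.02],"yaw":0},
    {"jaw":-1,"delta_pos":[0,0,0],"yaw":0},
    {"jaw":-1,"delta_pos":[0,0,0],"yaw":0}
  ]
}}

```text
time: 10.3
position: [0.6196, -0.3066, 0.1672]
orientation: [[0.946, -0.325, -0.0], [-0.325, -0.946, 0.0], [-0.0, 0.0, -1.0]]
wrist_force: [-0.1, 0.2, -0.9]
opening: 0.0259
grasp_force: 30.0
```

Run:
```python
from h import *
plan(461,85,166,-9.7)
t=optics.grab_frame("top");cv2.imwrite("pics/t2.png",t[...,::-1])
```

```text
t 10.3 pos [ 619.6 -306.6  167.2] ang -18.95 open 25.9 F [-0.1  0.2 -0.9] grip 30.0
delta tool mm [-277.2 -318.9    1.3] yaw -9.25
```

View pics/t2.png

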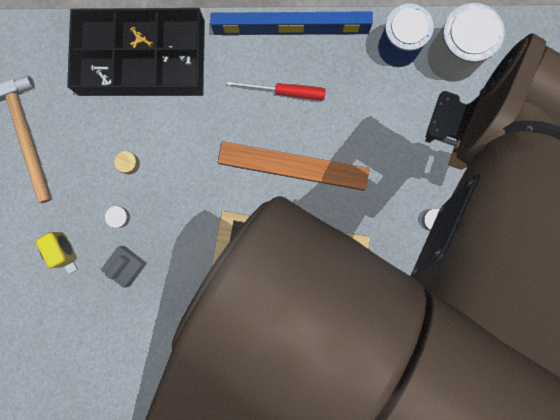

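The arm hides the board from above, but nothing else has moved. I'll carry the slab across at a clear height.

Request:
{"op": "drive_tool", "data": {
  "commands": [
    {"jaw":-1,"delta_pos":[-0.0277,-0.0319,0],"yaw":0},
    {"jaw":-1,"delta_pos":[-0.0277,-0.0319,0],"yaw":0},
    {"jaw":-1,"delta_pos":[-0.0277,-0.0319,0],"yaw":0},
    {"jaw":-1,"delta_pos":[-0.0277,-0.0319,0],"yaw":0},
    {"jaw":-1,"delta_pos":[-0.0277,-0.0319,0],"yaw":0},
    {"jaw":-1,"delta_pos":[-0.0277,-0.0319,0],"yaw":0},
    {"jaw":-1,"delta_pos":[-0.0277,-0.0319,0],"yaw":0},
    {"jaw":-1,"delta_pos":[-0.0277,-0.0319,0],"yaw":0}
  ]
}}

```text
time: 11.15
position: [0.4917, 0.008, 0.1662]
orientation: [[0.946, -0.325, -0.003], [-0.325, -0.946, 0.0], [-0.003, 0.001, -1.0]]
wrist_force: [0.1, 0.9, -1.1]
opening: 0.0262
grasp_force: 30.0
```

Request:
{"op": "drive_tool", "data": {
  "commands": [
    {"jaw":-1,"delta_pos":[-0.0277,-0.0319,0],"yaw":0},
    {"jaw":-1,"delta_pos":[-0.0279,-0.0318,0],"yaw":0},
    {"jaw":-1,"delta_pos":[0,0,0.03],"yaw":-4.6},
    {"jaw":-1,"delta_pos":[0,0,0.04],"yaw":-4.6},
    {"jaw":-1,"delta_pos":[0,0,0.03],"yaw":0},
    {"jaw":-1,"delta_pos":[0,0,0],"yaw":0},
    {"jaw":-1,"delta_pos":[0,0,0],"yaw":0}
  ]
}}

```text
time: 11.85
position: [0.4608, 0.0848, 0.0672]
orientation: [[0.985, -0.17, -0.003], [-0.17, -0.985, -0.0], [-0.003, 0.001, -1.0]]
wrist_force: [0.7, 0.0, -0.5]
opening: 0.0262
grasp_force: 30.0
```

Run:
```python
from h import *
plan(461,85,54,-9.7)
s=optics.grab_frame("scene");cv2.imwrite("pics/g4.png",cv2.resize(s[110:250,170:370],None,fx=4,fy=4,interpolation=cv2.INTER_CUBIC)[...,::-1])
```

```text
t 11.85 pos [460.8  84.8  67.2] ang -9.78 open 26.2 F [ 0.7  0.  -0.5] grip 30.0
delta tool mm [ 0.2 -0.2 13.2] yaw -0.08
```

View pics/g4.png

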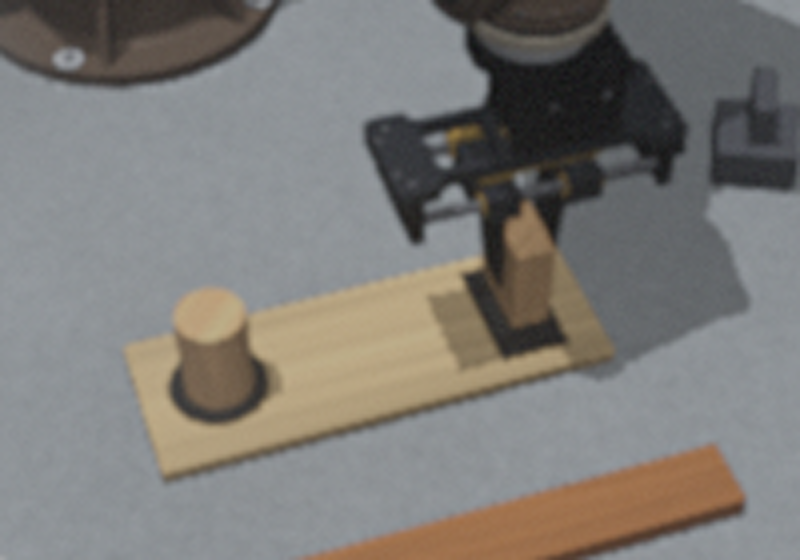

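The slab hangs over the rectangular pad, aligned with it. I'll lower it, release and go up.

Request:
{"op": "drive_tool", "data": {
  "commands": [
    {"jaw":-1,"delta_pos":[0,0,0.008],"yaw":0},
    {"jaw":-1,"delta_pos":[0,0,0.004],"yaw":0},
    {"jaw":-1,"delta_pos":[0,0,0.001],"yaw":0},
    {"jaw":-1,"delta_pos":[0,0,0.001],"yaw":0},
    {"jaw":-1,"delta_pos":[0,0,0],"yaw":0},
    {"jaw":-1,"delta_pos":[0,0,0],"yaw":0},
    {"jaw":-1,"delta_pos":[0,0,0],"yaw":0}
  ]
}}

```text
time: 12.6
position: [0.4613, 0.0849, 0.0537]
orientation: [[0.986, -0.169, 0.0], [-0.169, -0.986, -0.0], [0.0, 0.0, -1.0]]
wrist_force: [0.5, 0.2, -1.1]
opening: 0.026
grasp_force: 30.0
```

Request:
{"op": "drive_tool", "data": {
  "commands": [
    {"jaw":-0.2,"delta_pos":[0,0,0],"yaw":0},
    {"jaw":0.2,"delta_pos":[0,0,0],"yaw":0},
    {"jaw":0.6,"delta_pos":[0,0,0],"yaw":0},
    {"jaw":0.6,"delta_pos":[0,0,0],"yaw":0},
    {"jaw":0.6,"delta_pos":[0,0,0],"yaw":0},
    {"jaw":0.6,"delta_pos":[0,0,0],"yaw":0}
  ]
}}

```text
time: 13.2
position: [0.4613, 0.0849, 0.0536]
orientation: [[0.986, -0.169, 0.0], [-0.169, -0.986, -0.0], [0.0, 0.0, -1.0]]
wrist_force: [0.1, -0.6, -0.6]
opening: 0.0683
grasp_force: 0.0
```

Request:
{"op": "drive_tool", "data": {
  "commands": [
    {"jaw":1,"delta_pos":[0,0,-0.02],"yaw":0},
    {"jaw":1,"delta_pos":[0,0,-0.04],"yaw":0},
    {"jaw":1,"delta_pos":[0,0,-0.05],"yaw":0},
    {"jaw":1,"delta_pos":[0,0,-0.05],"yaw":0},
    {"jaw":1,"delta_pos":[0.04,0,0],"yaw":0},
    {"jaw":1,"delta_pos":[0.05,0,0],"yaw":0},
    {"jaw":1,"delta_pos":[0.05,0,0],"yaw":0}
  ]
}}

```text
time: 13.9
position: [0.6008, 0.0609, 0.2147]
orientation: [[0.986, -0.169, 0.002], [-0.169, -0.986, -0.0], [0.002, -0.0, -1.0]]
wrist_force: [0.2, 0.5, -0.5]
opening: 0.0949
grasp_force: 0.0
```

Run:
```python
from h import *
plan(613.5,-17.5,150,79.8)
```

```text
t 13.9 pos [600.8  60.9 214.7] ang -9.73 open 94.9 F [ 0.2  0.5 -0.5] grip 0.0
delta tool mm [25.7 75.2 64.7] yaw -89.53
```

Request:
{"op": "drive_tool", "data": {
  "commands": [
    {"jaw":1,"delta_pos":[-0.015,0.045,0],"yaw":0},
    {"jaw":1,"delta_pos":[-0.015,0.045,0],"yaw":0},
    {"jaw":1,"delta_pos":[-0.015,0.045,0],"yaw":0},
    {"jaw":1,"delta_pos":[-0.015,0.045,0],"yaw":0},
    {"jaw":1,"delta_pos":[-0.015,0.045,0],"yaw":0},
    {"jaw":1,"delta_pos":[-0.015,0.045,0],"yaw":0},
    {"jaw":1,"delta_pos":[-0.015,0.045,0],"yaw":0},
    {"jaw":1,"delta_pos":[-0.015,0.045,0],"yaw":0}
  ]
}}

```text
time: 14.7
position: [0.4188, -0.2748, 0.2137]
orientation: [[0.986, -0.169, 0.0], [-0.169, -0.986, -0.0], [0.0, 0.0, -1.0]]
wrist_force: [0.7, -0.5, 0.5]
opening: 0.0953
grasp_force: 0.0
```

Request:
{"op": "drive_tool", "data": {
  "commands": [
    {"jaw":1,"delta_pos":[-0.015,0.045,0],"yaw":0},
    {"jaw":1,"delta_pos":[-0.015,0.045,0],"yaw":0},
    {"jaw":1,"delta_pos":[-0.015,0.045,0],"yaw":0},
    {"jaw":1,"delta_pos":[0,0,0],"yaw":0},
    {"jaw":1,"delta_pos":[0,0,0],"yaw":0}
  ]
}}

```text
time: 15.2
position: [0.3521, -0.3991, 0.2133]
orientation: [[0.985, -0.172, -0.0], [-0.172, -0.985, 0.001], [-0.0, -0.001, -1.0]]
wrist_force: [-0.2, 0.8, -0.4]
opening: 0.095
grasp_force: 0.0
```

Run:
```python
from m import *
plan(613.5,-17.5,214,79.8)
t=optics.grab_frame("top");s=optics.grab_frame("scene");cv2.imwrite("pics/t3.png",t[...,::-1]);cv2.imwrite("pics/s3.png",s[...,::-1])
a=cv2.resize(t[195:305,200:380],None,fx=4,fy=4,interpolation=cv2.INTER_CUBIC)[...,::-1].copy()
# expected tops from pads (top camera coordinates)
u=lambda a:np.array([np.cos(np.radians(a)),np.sin(np.radians(a))])
P=[[*(np.array([458.5,85.5])+sx*30*u(-9.7)+sy*13*u(80.3)),81] for sx,sy in((1,1),(1,-1),(-1,-1),(-1,1))]
C=[[*(np.array([425.1,-111.4])+22*u(k)),81] for k in range(0,360,10)]
for Q in(P,C): cv2.polylines(a,[((proj("top",np.array(Q)/1000)-[200,195]+.5)*4).astype(np.int32)],True,(255,0,0),1)
cv2.imwrite("pics/c3.png",a)
```

```text
t 15.2 pos [ 352.1 -399.1  213.3] ang -9.88 open 95.0 F [-0.2  0.8 -0.4] grip 0.0
delta tool mm [ 192.  -420.9   -0.5] yaw -89.68
```

View pics/c3.png

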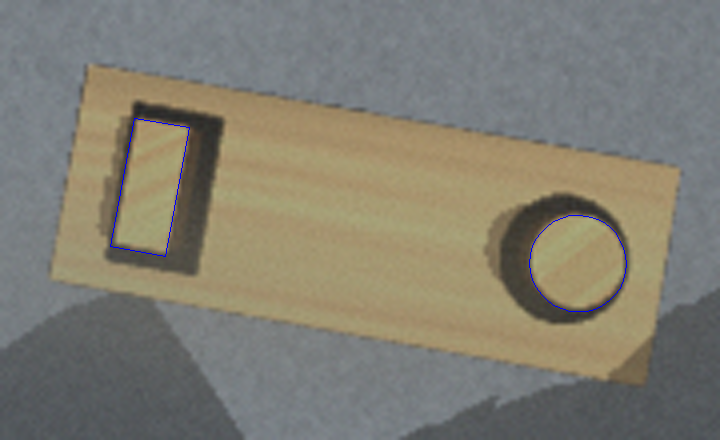

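The overlay of expected post tops fits both posts within 1 px, so they are centred and aligned. Next I'll refine the batten's centre from the fitted edges.

Run:
```python
from m import *
t=cv2.imread("pics/t3.png");s=cv2.imread("pics/s3.png")
for n,im,c,z,f in[("top",t,(290,165),.018,lambda H,S,V:(S>90)&(H<25)),("scene",s,(290,246),.018,lambda H,S,V:(S>80)&(H<25)),("top",t,(290,225),.012,lambda H,S,V:(S>50)&(V>90)&(H<35)),("top",cv2.imread("pics/top0.png"),(290,225),.012,lambda H,S,V:(S>50)&(V>115)&(H<35))]:
    h=cv2.cvtColor(im,cv2.COLOR_BGR2HSV).astype(int);k=big(f(*[h[...,i] for i in range(3)]),c)
    w=onz(n,k,z)*1000; r=fit(n,k,z)
    a=np.radians(r[4]);u=np.array([np.cos(a),np.sin(a)]);v=np.array([-u[1],u[0]])
    q=(w-r[:2])@np.c_[u,v]; L,W=r[2]/2,r[3]/2
    e=[np.median(q[(np.abs(q[:,1])<W*.7)&(g*q[:,0]>L-12),0]) for g in(-1,1)]
    sd=[np.polyfit(*q[(np.abs(q[:,0])<L*.8)&(g*q[:,1]>0)].T,1) for g in(-1,1)]
    cen=r[:2]+u*np.mean(e)+v*np.mean([p[1] for p in sd])
    print(n,r,"ends",np.round(e,1),"len",round(e[1]-e[0],1),"sides",np.round([p[1] for p in sd],1),"ang",np.round(r[4]+np.degrees([p[0] for p in sd]),2),"cen",np.round(cen,1))
```

```text
top [610.9 -16.4 298.   45.2  79.7] ends [-148.1  148.1] len 296.3 sides [-21.6  21.4] ang [79.76 79.65] cen [611.  -16.4]
scene [618.7 -18.2 297.5  50.   79.6] ends [-147.6  147.6] len 295.2 sides [-23.3  23.5] ang [79.86 79.69] cen [618.6 -18.2]
top [441.7 -13.1 299.  109.5  80.4] ends [-148.6  148.4] len 297.0 sides [-53.7  53.5] ang [80.42 80.41] cen [441.8 -13.2]
top [441.8 -13.2 298.7 109.2  80.5] ends [-148.4  148.4] len 296.8 sides [-53.6  53.6] ang [80.47 80.34] cen [441.8 -13.2]
```

Request:
{"op": "drive_tool", "data": {
  "commands": [
    {"jaw":1,"delta_pos":[0.0175,-0.0383,0],"yaw":0},
    {"jaw":1,"delta_pos":[0.0175,-0.0383,0],"yaw":0},
    {"jaw":1,"delta_pos":[0.0175,-0.0383,0],"yaw":0},
    {"jaw":1,"delta_pos":[0.0175,-0.0383,0],"yaw":0},
    {"jaw":1,"delta_pos":[0.0175,-0.0383,0],"yaw":0},
    {"jaw":1,"delta_pos":[0.0175,-0.0383,0],"yaw":0},
    {"jaw":1,"delta_pos":[0.0175,-0.0383,0],"yaw":0},
    {"jaw":1,"delta_pos":[0.0175,-0.0383,0],"yaw":0}
  ]
}}

```text
time: 16.1
position: [0.5434, -0.1171, 0.2139]
orientation: [[0.986, -0.167, 0.0], [-0.167, -0.986, -0.0], [0.0, 0.0, -1.0]]
wrist_force: [0.6, -0.6, -0.6]
opening: 0.0948
grasp_force: 0.0
```

Request:
{"op": "drive_tool", "data": {
  "commands": [
    {"jaw":1,"delta_pos":[0.0175,-0.0383,0],"yaw":0},
    {"jaw":1,"delta_pos":[0.0175,-0.0383,0],"yaw":0},
    {"jaw":1,"delta_pos":[0.0175,-0.0383,0],"yaw":0},
    {"jaw":1,"delta_pos":[0,0,0],"yaw":-8},
    {"jaw":1,"delta_pos":[0,0,0],"yaw":-8},
    {"jaw":1,"delta_pos":[0,0,0],"yaw":-8},
    {"jaw":1,"delta_pos":[0,0,0],"yaw":-8},
    {"jaw":1,"delta_pos":[0,0,0],"yaw":-8}
  ]
}}

```text
time: 16.9
position: [0.6135, -0.0142, 0.2137]
orientation: [[0.86, 0.511, -0.0], [0.511, -0.86, 0.0], [-0.0, -0.0, -1.0]]
wrist_force: [0.0, 0.4, 0.0]
opening: 0.0952
grasp_force: 0.0
```

Request:
{"op": "drive_tool", "data": {
  "commands": [
    {"jaw":1,"delta_pos":[0,0,0.02],"yaw":-8},
    {"jaw":1,"delta_pos":[0,0,0.03],"yaw":-8},
    {"jaw":1,"delta_pos":[0,0,0.03],"yaw":-8},
    {"jaw":1,"delta_pos":[0,0,0.03],"yaw":-8},
    {"jaw":1,"delta_pos":[0,0,0.03],"yaw":-8},
    {"jaw":1,"delta_pos":[0,0,0],"yaw":-8},
    {"jaw":1,"delta_pos":[0,0,0],"yaw":-1.6},
    {"jaw":1,"delta_pos":[0,0,0],"yaw":0}
  ]
}}

```text
time: 17.7
position: [0.614, -0.015, 0.0741]
orientation: [[0.177, 0.984, 0.001], [0.984, -0.177, -0.0], [0.0, 0.001, -1.0]]
wrist_force: [0.3, 0.2, 0.1]
opening: 0.0948
grasp_force: 0.0
```

Run:
```python
from h import *
plan(613.5,-16.4,20,79.7)
s=optics.grab_frame("scene");cv2.imwrite("pics/g5.png",cv2.resize(s[170:310,200:400],None,fx=3,fy=3,interpolation=cv2.INTER_CUBIC)[...,::-1])
```

```text
t 17.7 pos [614.  -15.   74.1] ang 79.79 open 94.8 F [0.3 0.2 0.1] grip 0.0
delta tool mm [-1.4 -0.3 54.1] yaw 0.09
```

View pics/g5.png

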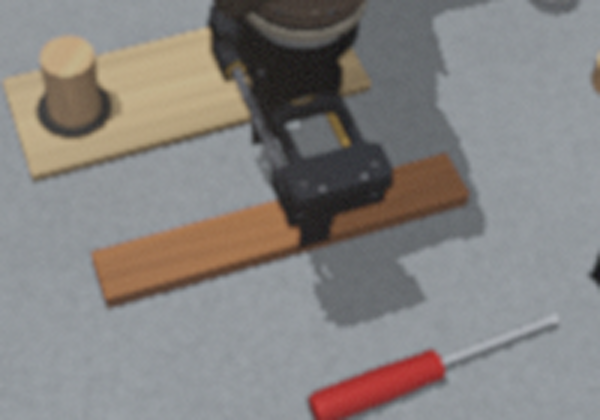

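The gripper is over the batten's middle with its jaws across the width. I'll lower and grip.

Request:
{"op": "drive_tool", "data": {
  "commands": [
    {"jaw":1,"delta_pos":[-0.001,0,0.025],"yaw":0},
    {"jaw":1,"delta_pos":[0,0,0.02],"yaw":0},
    {"jaw":1,"delta_pos":[0,0,0.01],"yaw":0},
    {"jaw":1,"delta_pos":[0,0,0],"yaw":0},
    {"jaw":1,"delta_pos":[0,0,0],"yaw":0},
    {"jaw":-1,"delta_pos":[0,0,0],"yaw":0},
    {"jaw":-1,"delta_pos":[0,0,0],"yaw":0},
    {"jaw":-1,"delta_pos":[0,0,0],"yaw":0}
  ]
}}

```text
time: 18.55
position: [0.614, -0.0172, 0.0192]
orientation: [[0.176, 0.984, 0.001], [0.984, -0.176, -0.0], [-0.0, 0.001, -1.0]]
wrist_force: [0.1, -0.2, -0.2]
opening: 0.0762
grasp_force: 0.0
```

Request:
{"op": "drive_tool", "data": {
  "commands": [
    {"jaw":-1,"delta_pos":[0,0,0],"yaw":0},
    {"jaw":-1,"delta_pos":[0,0,0],"yaw":0},
    {"jaw":-1,"delta_pos":[0,0,0],"yaw":0},
    {"jaw":-1,"delta_pos":[0,0,0],"yaw":0},
    {"jaw":-1,"delta_pos":[0,0,0],"yaw":0},
    {"jaw":-1,"delta_pos":[0,0,0],"yaw":0},
    {"jaw":-1,"delta_pos":[0,0,0],"yaw":0}
  ]
}}

```text
time: 19.25
position: [0.6136, -0.0171, 0.0186]
orientation: [[0.176, 0.984, -0.0], [0.984, -0.176, -0.0], [-0.0, -0.0, -1.0]]
wrist_force: [0.4, 0.5, -0.3]
opening: 0.0449
grasp_force: 30.0
```

Request:
{"op": "drive_tool", "data": {
  "commands": [
    {"jaw":-1,"delta_pos":[0,0,-0.01],"yaw":0},
    {"jaw":-1,"delta_pos":[0,0,-0.03],"yaw":0},
    {"jaw":-1,"delta_pos":[0,0,-0.04],"yaw":0},
    {"jaw":-1,"delta_pos":[0,0,-0.03],"yaw":0},
    {"jaw":-1,"delta_pos":[0,0,-0.01],"yaw":0},
    {"jaw":-1,"delta_pos":[0,0,0],"yaw":0},
    {"jaw":-1,"delta_pos":[0,0,0],"yaw":0}
  ]
}}

```text
time: 19.95
position: [0.6131, -0.0171, 0.1375]
orientation: [[0.176, 0.984, -0.001], [0.984, -0.176, 0.0], [-0.0, -0.001, -1.0]]
wrist_force: [-0.8, 0.6, -1.1]
opening: 0.0448
grasp_force: 30.0
```

Run:
```python
from h import *
plan(444.3,-13.1,139,80.4)
```

```text
t 19.95 pos [613.1 -17.1 137.5] ang 79.85 open 44.8 F [-0.8  0.6 -1.1] grip 30.0
delta tool mm [ -25.9 -166.9   -1.2] yaw -0.55
```

Request:
{"op": "drive_tool", "data": {
  "commands": [
    {"jaw":-1,"delta_pos":[-0.003,-0.0208,0],"yaw":-0.5},
    {"jaw":-1,"delta_pos":[-0.003,-0.0208,0],"yaw":0},
    {"jaw":-1,"delta_pos":[-0.003,-0.0208,0],"yaw":0},
    {"jaw":-1,"delta_pos":[-0.003,-0.0208,0],"yaw":0},
    {"jaw":-1,"delta_pos":[-0.003,-0.0208,0],"yaw":0},
    {"jaw":-1,"delta_pos":[-0.003,-0.0208,0],"yaw":0},
    {"jaw":-1,"delta_pos":[-0.003,-0.0208,0],"yaw":0},
    {"jaw":-1,"delta_pos":[-0.003,-0.0208,0],"yaw":0}
  ]
}}

```text
time: 20.75
position: [0.444, -0.0125, 0.1372]
orientation: [[0.168, 0.986, -0.003], [0.986, -0.168, 0.0], [-0.0, -0.003, -1.0]]
wrist_force: [-0.1, -0.4, -1.4]
opening: 0.045
grasp_force: 30.0
```

Request:
{"op": "drive_tool", "data": {
  "commands": [
    {"jaw":-1,"delta_pos":[0,0,0.01],"yaw":0},
    {"jaw":-1,"delta_pos":[0,0,0.01],"yaw":0},
    {"jaw":-1,"delta_pos":[0,0,0],"yaw":0},
    {"jaw":-1,"delta_pos":[0,0,0],"yaw":0}
  ]
}}

```text
time: 21.15
position: [0.446, -0.0127, 0.1178]
orientation: [[0.168, 0.986, -0.001], [0.986, -0.168, 0.0], [-0.0, -0.001, -1.0]]
wrist_force: [-0.4, -0.2, -1.0]
opening: 0.0449
grasp_force: 30.0
```

Run:
```python
from h import *
plan(444.2,-13.8,99.6,80.4)
s=optics.grab_frame("scene");cv2.imwrite("pics/g6.png",cv2.resize(s[110:250,170:370],None,fx=4,fy=4,interpolation=cv2.INTER_CUBIC)[...,::-1])
```

```text
t 21.15 pos [446.  -12.7 117.8] ang 80.35 open 44.9 F [-0.4 -0.2 -1. ] grip 30.0
delta tool mm [-1.4 -1.6 18.2] yaw -0.05
```

View pics/g6.png

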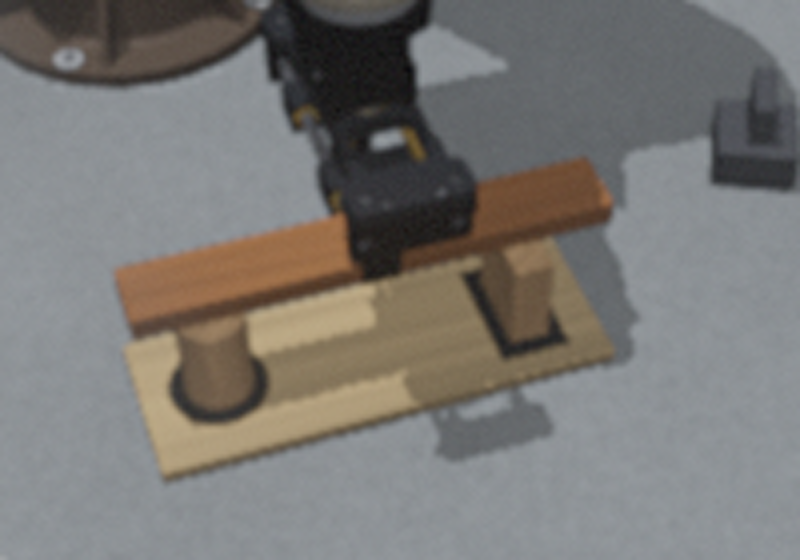

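The batten hovers level and parallel over both posts. I'll correct 1.5 mm and set it down slowly.

Request:
{"op": "drive_tool", "data": {
  "commands": [
    {"jaw":-1,"delta_pos":[-0.0014,-0.0016,0],"yaw":0},
    {"jaw":-1,"delta_pos":[0,0,0.01],"yaw":0},
    {"jaw":-1,"delta_pos":[0,0,0.005],"yaw":0},
    {"jaw":-1,"delta_pos":[0,0,0.001],"yaw":0},
    {"jaw":-1,"delta_pos":[0,0,0.001],"yaw":0},
    {"jaw":-1,"delta_pos":[0,0,0],"yaw":0},
    {"jaw":-1,"delta_pos":[0,0,0],"yaw":0}
  ]
}}

```text
time: 21.9
position: [0.4439, -0.0138, 0.1017]
orientation: [[0.168, 0.986, 0.0], [0.986, -0.168, -0.0], [-0.0, 0.0, -1.0]]
wrist_force: [0.6, 0.0, -2.6]
opening: 0.0451
grasp_force: 30.0
```

Run:
```python
from h import *
plan(444.2,-13.8,99.6,80.4)
```

```text
t 21.9 pos [443.9 -13.8 101.7] ang 80.34 open 45.1 F [ 0.6  0.  -2.6] grip 30.0
delta tool mm [0.1 0.3 2.1] yaw -0.06
```

Request:
{"op": "drive_tool", "data": {
  "commands": [
    {"jaw":-1,"delta_pos":[0,0,0.001],"yaw":0},
    {"jaw":-1,"delta_pos":[0,0,0],"yaw":0},
    {"jaw":-1,"delta_pos":[0,0,0.0005],"yaw":0},
    {"jaw":-1,"delta_pos":[0,0,0],"yaw":0},
    {"jaw":-1,"delta_pos":[0,0,0],"yaw":0}
  ]
}}

```text
time: 22.4
position: [0.4438, -0.0138, 0.1001]
orientation: [[0.168, 0.986, 0.0], [0.986, -0.168, -0.0], [-0.0, 0.0, -1.0]]
wrist_force: [0.4, 0.1, -1.8]
opening: 0.0449
grasp_force: 30.0
```

Request:
{"op": "drive_tool", "data": {
  "commands": [
    {"jaw":-1,"delta_pos":[0,0,0.0005],"yaw":0},
    {"jaw":-1,"delta_pos":[0,0,0],"yaw":0},
    {"jaw":-1,"delta_pos":[0,0,0],"yaw":0}
  ]
}}

```text
time: 22.7
position: [0.4438, -0.0138, 0.0996]
orientation: [[0.168, 0.986, 0.0], [0.986, -0.168, -0.0], [-0.0, 0.0, -1.0]]
wrist_force: [-0.4, 0.2, -0.3]
opening: 0.0448
grasp_force: 30.0
```

The wrist's load has gone to about zero, so the batten is resting on the posts. I'll release and lift.

Request:
{"op": "drive_tool", "data": {
  "commands": [
    {"jaw":0.1,"delta_pos":[0,0,0],"yaw":0},
    {"jaw":0.3,"delta_pos":[0,0,0],"yaw":0},
    {"jaw":0.6,"delta_pos":[0,0,0],"yaw":0},
    {"jaw":0.6,"delta_pos":[0,0,0],"yaw":0},
    {"jaw":0.6,"delta_pos":[0,0,0],"yaw":0},
    {"jaw":0.6,"delta_pos":[0,0,0],"yaw":0}
  ]
}}

```text
time: 23.3
position: [0.4438, -0.0138, 0.0996]
orientation: [[0.168, 0.986, 0.0], [0.986, -0.168, -0.0], [-0.0, 0.0, -1.0]]
wrist_force: [0.4, 0.2, 0.4]
opening: 0.0762
grasp_force: 0.0
```

Request:
{"op": "drive_tool", "data": {
  "commands": [
    {"jaw":0.6,"delta_pos":[0,0,-0.01],"yaw":0},
    {"jaw":0.6,"delta_pos":[0,0,-0.03],"yaw":0},
    {"jaw":0.6,"delta_pos":[0,0,-0.05],"yaw":0},
    {"jaw":0.6,"delta_pos":[0,0,-0.03],"yaw":0},
    {"jaw":0.6,"delta_pos":[0,0,0],"yaw":0},
    {"jaw":0.6,"delta_pos":[0,0,0],"yaw":0}
  ]
}}

```text
time: 23.9
position: [0.4437, -0.0138, 0.2203]
orientation: [[0.168, 0.986, 0.002], [0.986, -0.168, -0.0], [-0.0, 0.002, -1.0]]
wrist_force: [0.5, -0.2, -0.8]
opening: 0.0762
grasp_force: 0.0
```

Run:
```python
from h import *
plan(409.5,318.5,170,144)
```

```text
t 23.9 pos [443.7 -13.8 220.3] ang 80.35 open 76.2 F [ 0.5 -0.2 -0.8] grip 0.0
delta tool mm [321.8 -89.5  50.1] yaw -63.65
```

Request:
{"op": "drive_tool", "data": {
  "commands": [
    {"jaw":0.6,"delta_pos":[0.0402,-0.0112,0],"yaw":0},
    {"jaw":0.6,"delta_pos":[0.0402,-0.0112,0],"yaw":0},
    {"jaw":0.6,"delta_pos":[0.0402,-0.0112,0],"yaw":0},
    {"jaw":0.6,"delta_pos":[0.0402,-0.0112,0],"yaw":0},
    {"jaw":0.6,"delta_pos":[0.0402,-0.0112,0],"yaw":0},
    {"jaw":0.6,"delta_pos":[0.0402,-0.0112,0],"yaw":0},
    {"jaw":0.6,"delta_pos":[0.0402,-0.0112,0],"yaw":0},
    {"jaw":0.6,"delta_pos":[0.0402,-0.0112,0],"yaw":0}
  ]
}}

```text
time: 24.7
position: [0.4084, 0.3198, 0.2182]
orientation: [[0.168, 0.986, -0.002], [0.986, -0.168, -0.001], [-0.002, -0.002, -1.0]]
wrist_force: [0.4, 0.1, 0.5]
opening: 0.0766
grasp_force: 0.0
```

Request:
{"op": "drive_tool", "data": {
  "commands": [
    {"jaw":0.6,"delta_pos":[0,0,0],"yaw":-8},
    {"jaw":0.6,"delta_pos":[0,0,0.01],"yaw":-8},
    {"jaw":0.6,"delta_pos":[0,0,0.02],"yaw":-8},
    {"jaw":0.6,"delta_pos":[0,0,0.02],"yaw":-8},
    {"jaw":0.6,"delta_pos":[0,0,0.02],"yaw":-8},
    {"jaw":0.6,"delta_pos":[0,0,0.02],"yaw":-8},
    {"jaw":0.6,"delta_pos":[0,0,0.02],"yaw":-8},
    {"jaw":0.6,"delta_pos":[0,0,0],"yaw":-7.7}
  ]
}}

```text
time: 25.5
position: [0.4078, 0.3172, 0.106]
orientation: [[-0.813, 0.583, -0.006], [0.583, 0.813, -0.003], [0.003, -0.006, -1.0]]
wrist_force: [0.3, 0.4, 1.3]
opening: 0.0763
grasp_force: 0.0
```

Request:
{"op": "drive_tool", "data": {
  "commands": [
    {"jaw":0.6,"delta_pos":[0,0,0],"yaw":0},
    {"jaw":0.6,"delta_pos":[0,0,0],"yaw":0}
  ]
}}

```text
time: 25.7
position: [0.4091, 0.3181, 0.109]
orientation: [[-0.807, 0.59, -0.001], [0.59, 0.807, -0.001], [0.0, -0.001, -1.0]]
wrist_force: [-0.3, 0.1, -1.2]
opening: 0.0762
grasp_force: 0.0
```

Run:
```python
from m import *
plan(409.5,318.5,54,144)
s=optics.grab_frame("scene");t=optics.grab_frame("top");cv2.imwrite("pics/t7.png",t[...,::-1]);cv2.imwrite("pics/s7.png",s[...,::-1])
a=cv2.resize(t[190:310,190:390],None,fx=2.5,fy=2.5,interpolation=cv2.INTER_CUBIC)
b=crop(s,359,130,50,3); 
cv2.imwrite("pics/g7.png",np.hstack([a,b])[...,::-1])
h=cv2.cvtColor(t,cv2.COLOR_RGB2HSV).astype(int);H,S,V=[h[...,i] for i in range(3)]
print("batten",filled("top",t,(S>90)&(H<20),tuple(map(float,proj("top",[[.442,-.013,.099]])[0])),.099))
```

```text
t 25.7 pos [409.1 318.1 109. ] ang 143.82 open 76.2 F [-0.3  0.1 -1.2] grip 0.0
delta tool mm [-0.1  0.6 55. ] yaw -0.18
batten (array([443.4, -13.9]), array([446.2, -13.8, 298.1,  51. ,  80.2]))
```

View pics/g7.png

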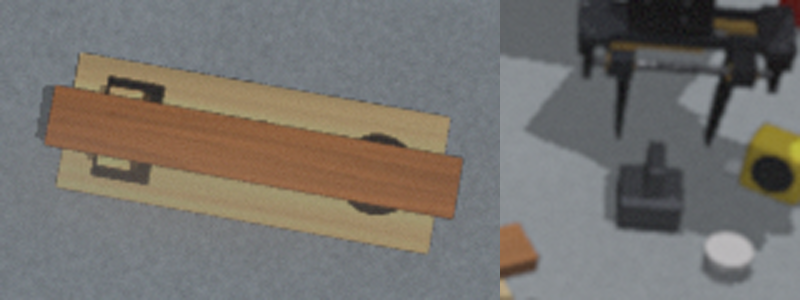

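The batten lies centred across both posts, overhanging evenly, and the fingers are either side of the lug. I'll grip the weight.

Request:
{"op": "drive_tool", "data": {
  "commands": [
    {"jaw":0.6,"delta_pos":[0,0,0.025],"yaw":0},
    {"jaw":0.6,"delta_pos":[0,0,0.02],"yaw":0},
    {"jaw":0.6,"delta_pos":[0,0,0.009],"yaw":0},
    {"jaw":0.6,"delta_pos":[0,0,0],"yaw":0},
    {"jaw":0.6,"delta_pos":[0,0,0],"yaw":0},
    {"jaw":-1,"delta_pos":[0,0,0],"yaw":0},
    {"jaw":-1,"delta_pos":[0,0,0],"yaw":0},
    {"jaw":-1,"delta_pos":[0,0,0],"yaw":0}
  ]
}}

```text
time: 26.6
position: [0.4096, 0.3184, 0.0561]
orientation: [[-0.809, 0.587, 0.001], [0.587, 0.809, 0.0], [-0.0, 0.001, -1.0]]
wrist_force: [0.6, -0.4, 1.2]
opening: 0.0572
grasp_force: 0.0
```

Request:
{"op": "drive_tool", "data": {
  "commands": [
    {"jaw":-1,"delta_pos":[0,0,0],"yaw":0},
    {"jaw":-1,"delta_pos":[0,0,0],"yaw":0},
    {"jaw":-1,"delta_pos":[0,0,0],"yaw":0},
    {"jaw":-1,"delta_pos":[0,0,0],"yaw":0},
    {"jaw":-1,"delta_pos":[0,0,0],"yaw":0},
    {"jaw":-1,"delta_pos":[0,0,0],"yaw":0},
    {"jaw":-1,"delta_pos":[0,0,0],"yaw":0},
    {"jaw":-1,"delta_pos":[0,0,0],"yaw":0}
  ]
}}

```text
time: 27.4
position: [0.4092, 0.3181, 0.0555]
orientation: [[-0.809, 0.587, -0.0], [0.587, 0.809, -0.0], [0.0, -0.001, -1.0]]
wrist_force: [-2.3, -1.5, -1.2]
opening: 0.0158
grasp_force: 30.0
```

Request:
{"op": "drive_tool", "data": {
  "commands": [
    {"jaw":-1,"delta_pos":[0,0,0],"yaw":0},
    {"jaw":-1,"delta_pos":[0,0,0],"yaw":0},
    {"jaw":-1,"delta_pos":[0,0,-0.01],"yaw":0},
    {"jaw":-1,"delta_pos":[0,0,-0.02],"yaw":0},
    {"jaw":-1,"delta_pos":[0,0,0],"yaw":0},
    {"jaw":-1,"delta_pos":[0,0,0],"yaw":0}
  ]
}}

```text
time: 28.0
position: [0.4095, 0.3183, 0.0857]
orientation: [[-0.809, 0.587, 0.001], [0.587, 0.809, 0.0], [-0.0, 0.001, -1.0]]
wrist_force: [-0.2, 0.6, -7.4]
opening: 0.0159
grasp_force: 30.0
```

Run:
```python
from h import *
plan(444.3,-13.1,210,170.4)
s=optics.grab_frame("scene");cv2.imwrite("pics/g8.png",crop(s,359,130,50,4)[...,::-1])
```

```text
t 28.0 pos [409.5 318.3  85.7] ang 144.05 open 15.9 F [-0.2  0.6 -7.4] grip 30.0
delta tool mm [-222.8 -247.7 -124.4] yaw -26.35
```

View pics/g8.png

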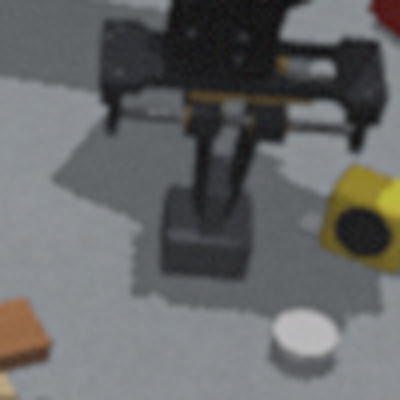

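The weight hangs upright in the jaws with a 7 N load. I'll lift it and carry it over the batten.

Request:
{"op": "drive_tool", "data": {
  "commands": [
    {"jaw":-1,"delta_pos":[0,0,-0.02],"yaw":0},
    {"jaw":-1,"delta_pos":[0,0,-0.03],"yaw":0},
    {"jaw":-1,"delta_pos":[0,0,-0.03],"yaw":0},
    {"jaw":-1,"delta_pos":[0,0,-0.03],"yaw":0},
    {"jaw":-1,"delta_pos":[0,0,-0.014],"yaw":0},
    {"jaw":-1,"delta_pos":[-0.01,-0.012,0],"yaw":0},
    {"jaw":-1,"delta_pos":[-0.02,-0.022,0],"yaw":0},
    {"jaw":-1,"delta_pos":[-0.028,-0.031,0],"yaw":0}
  ]
}}

```text
time: 28.85
position: [0.4175, 0.2307, 0.2081]
orientation: [[-0.811, 0.585, -0.002], [0.585, 0.811, -0.001], [0.001, -0.002, -1.0]]
wrist_force: [0.9, -0.5, -7.2]
opening: 0.016
grasp_force: 30.0
```

Request:
{"op": "drive_tool", "data": {
  "commands": [
    {"jaw":-1,"delta_pos":[-0.028,-0.031,0],"yaw":0},
    {"jaw":-1,"delta_pos":[-0.028,-0.031,0],"yaw":0},
    {"jaw":-1,"delta_pos":[-0.028,-0.031,0],"yaw":0},
    {"jaw":-1,"delta_pos":[-0.028,-0.031,0],"yaw":0},
    {"jaw":-1,"delta_pos":[-0.028,-0.031,0],"yaw":0},
    {"jaw":-1,"delta_pos":[-0.0148,-0.0167,0],"yaw":0},
    {"jaw":-1,"delta_pos":[-0.01,-0.011,0],"yaw":0},
    {"jaw":-1,"delta_pos":[0,0,0],"yaw":0}
  ]
}}

```text
time: 29.65
position: [0.4436, -0.015, 0.2083]
orientation: [[-0.808, 0.589, -0.002], [0.589, 0.808, -0.0], [0.002, -0.001, -1.0]]
wrist_force: [0.6, 0.4, -7.3]
opening: 0.0161
grasp_force: 30.0
```

Request:
{"op": "drive_tool", "data": {
  "commands": [
    {"jaw":-1,"delta_pos":[0,0,0],"yaw":-5},
    {"jaw":-1,"delta_pos":[0,0,0],"yaw":-5},
    {"jaw":-1,"delta_pos":[0,0,0.01],"yaw":-5},
    {"jaw":-1,"delta_pos":[0,0,0.01],"yaw":-5},
    {"jaw":-1,"delta_pos":[0,0,0.01],"yaw":-5},
    {"jaw":-1,"delta_pos":[0,0,0],"yaw":-1.3},
    {"jaw":-1,"delta_pos":[0,0,0],"yaw":0},
    {"jaw":-1,"delta_pos":[0,0,0],"yaw":0}
  ]
}}

```text
time: 30.45
position: [0.4443, -0.0129, 0.1798]
orientation: [[-0.986, 0.169, 0.0], [0.169, 0.986, -0.0], [-0.0, -0.0, -1.0]]
wrist_force: [0.2, 0.2, -7.2]
opening: 0.0159
grasp_force: 30.0
```

Run:
```python
from h import *
plan(444.3,-13.1,154.5,170.4)
s=optics.grab_frame("scene");cv2.imwrite("pics/g9.png",cv2.resize(s[90:230,170:370],None,fx=4,fy=4,interpolation=cv2.INTER_CUBIC)[...,::-1])
```

```text
t 30.45 pos [444.3 -12.9 179.8] ang 170.25 open 15.9 F [ 0.2  0.2 -7.2] grip 30.0
delta tool mm [-0.  -0.2 25.3] yaw -0.15
```

View pics/g9.png

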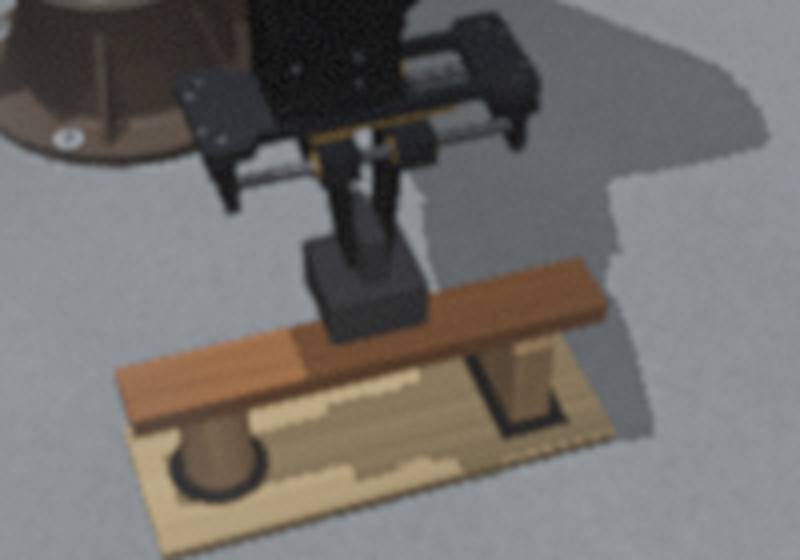

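The weight hovers upright over the batten's middle. I'll lower it in small steps.

Request:
{"op": "drive_tool", "data": {
  "commands": [
    {"jaw":-1,"delta_pos":[0,0,0.01],"yaw":0},
    {"jaw":-1,"delta_pos":[0,0,0.008],"yaw":0},
    {"jaw":-1,"delta_pos":[0,0,0.003],"yaw":0},
    {"jaw":-1,"delta_pos":[0,0,0.001],"yaw":0},
    {"jaw":-1,"delta_pos":[0,0,0.001],"yaw":0},
    {"jaw":-1,"delta_pos":[0,0,0.0005],"yaw":0},
    {"jaw":-1,"delta_pos":[0,0,0],"yaw":0},
    {"jaw":-1,"delta_pos":[0,0,0],"yaw":0}
  ]
}}

```text
time: 31.3
position: [0.4444, -0.0131, 0.1563]
orientation: [[-0.986, 0.168, 0.0], [0.168, 0.986, -0.0], [-0.0, -0.0, -1.0]]
wrist_force: [-0.6, 0.9, -8.3]
opening: 0.0155
grasp_force: 30.0
```

Request:
{"op": "drive_tool", "data": {
  "commands": [
    {"jaw":-1,"delta_pos":[0,0,0.0005],"yaw":0},
    {"jaw":-1,"delta_pos":[0,0,0.0005],"yaw":0},
    {"jaw":-1,"delta_pos":[0,0,0],"yaw":0},
    {"jaw":-1,"delta_pos":[0,0,0],"yaw":0}
  ]
}}

```text
time: 31.7
position: [0.4443, -0.0131, 0.1551]
orientation: [[-0.986, 0.168, -0.0], [0.168, 0.986, -0.0], [0.0, -0.0, -1.0]]
wrist_force: [-0.3, 0.0, -6.4]
opening: 0.016
grasp_force: 30.0
```

Request:
{"op": "drive_tool", "data": {
  "commands": [
    {"jaw":-1,"delta_pos":[0,0,0.0005],"yaw":0},
    {"jaw":-1,"delta_pos":[0,0,0],"yaw":0},
    {"jaw":-1,"delta_pos":[0,0,0],"yaw":0},
    {"jaw":-1,"delta_pos":[0,0,0],"yaw":0}
  ]
}}

```text
time: 32.1
position: [0.4443, -0.013, 0.1546]
orientation: [[-0.986, 0.168, 0.0], [0.168, 0.986, -0.0], [-0.0, -0.0, -1.0]]
wrist_force: [-0.6, 0.1, -7.2]
opening: 0.016
grasp_force: 30.0
```

Request:
{"op": "drive_tool", "data": {
  "commands": [
    {"jaw":-1,"delta_pos":[0,0,0.0003],"yaw":0},
    {"jaw":-1,"delta_pos":[0,0,0],"yaw":0},
    {"jaw":-1,"delta_pos":[0,0,0],"yaw":0},
    {"jaw":-1,"delta_pos":[0,0,0],"yaw":0}
  ]
}}

```text
time: 32.5
position: [0.4444, -0.0131, 0.1544]
orientation: [[-0.986, 0.168, 0.0], [0.168, 0.986, -0.0], [-0.0, -0.0, -1.0]]
wrist_force: [-1.2, -1.1, -2.1]
opening: 0.0158
grasp_force: 30.0
```

Contact: the load is passing to the batten. One more 0.2 mm, then I open slowly and retreat straight up.

Request:
{"op": "drive_tool", "data": {
  "commands": [
    {"jaw":-1,"delta_pos":[0,0,0.0002],"yaw":0},
    {"jaw":-1,"delta_pos":[0,0,0],"yaw":0},
    {"jaw":-1,"delta_pos":[0,0,0],"yaw":0}
  ]
}}

```text
time: 32.8
position: [0.4444, -0.0131, 0.1544]
orientation: [[-0.986, 0.168, 0.0], [0.168, 0.986, -0.0], [-0.0, -0.0, -1.0]]
wrist_force: [-2.7, 0.3, 5.7]
opening: 0.0159
grasp_force: 30.0
```

Request:
{"op": "drive_tool", "data": {
  "commands": [
    {"jaw":-0.5,"delta_pos":[0,0,0],"yaw":0},
    {"jaw":-0.3,"delta_pos":[0,0,0],"yaw":0},
    {"jaw":0,"delta_pos":[0,0,0],"yaw":0},
    {"jaw":0,"delta_pos":[0,0,0],"yaw":0},
    {"jaw":0,"delta_pos":[0,0,0],"yaw":0},
    {"jaw":0,"delta_pos":[0,0,0],"yaw":0}
  ]
}}

```text
time: 33.4
position: [0.4443, -0.013, 0.1541]
orientation: [[-0.986, 0.168, -0.0], [0.168, 0.986, -0.0], [0.0, -0.0, -1.0]]
wrist_force: [0.5, 0.0, -0.3]
opening: 0.0472
grasp_force: 0.0
```

Request:
{"op": "drive_tool", "data": {
  "commands": [
    {"jaw":0,"delta_pos":[0,0,-0.01],"yaw":0},
    {"jaw":0,"delta_pos":[0,0,-0.02],"yaw":0},
    {"jaw":0,"delta_pos":[0,0,-0.03],"yaw":0},
    {"jaw":0,"delta_pos":[0,0,-0.04],"yaw":0},
    {"jaw":0,"delta_pos":[0,0,-0.03],"yaw":0},
    {"jaw":0,"delta_pos":[0,0,0],"yaw":0}
  ]
}}

```text
time: 34.0
position: [0.4454, -0.0132, 0.2883]
orientation: [[-0.986, 0.168, 0.007], [0.168, 0.986, -0.001], [-0.007, -0.0, -1.0]]
wrist_force: [-0.2, -0.3, -0.5]
opening: 0.0474
grasp_force: 0.0
```

Request:
{"op": "drive_tool", "data": {
  "commands": [
    {"jaw":0,"delta_pos":[0,-0.03,0],"yaw":0},
    {"jaw":0,"delta_pos":[0,-0.04,0],"yaw":0},
    {"jaw":0,"delta_pos":[0,-0.045,0],"yaw":0},
    {"jaw":0,"delta_pos":[0,-0.045,0],"yaw":0},
    {"jaw":0,"delta_pos":[0,-0.045,0],"yaw":0},
    {"jaw":0,"delta_pos":[0,-0.045,0],"yaw":0},
    {"jaw":0,"delta_pos":[0,-0.04,0],"yaw":0},
    {"jaw":0,"delta_pos":[0,0,0],"yaw":0}
  ]
}}

```text
time: 34.8
position: [0.3948, -0.3025, 0.2836]
orientation: [[-0.985, 0.171, -0.001], [0.171, 0.985, -0.0], [0.001, -0.0, -1.0]]
wrist_force: [0.6, -0.2, -0.1]
opening: 0.0474
grasp_force: 0.0
```

Run:
```python
from h import *
plan(444.3,-13.1,154.5,170.4)
s=optics.grab_frame("scene");t=optics.grab_frame("top")
a=cv2.resize(t[180:320,190:390],None,fx=2,fy=2,interpolation=cv2.INTER_CUBIC);b=cv2.resize(s[90:230,170:370],None,fx=2,fy=2,interpolation=cv2.INTER_CUBIC)
cv2.imwrite("pics/g10.png",np.hstack([a,b])[...,::-1])
```

```text
t 34.8 pos [ 394.8 -302.5  283.6] ang 170.13 open 47.4 F [ 0.6 -0.2 -0.1] grip 0.0
delta tool mm [  0.7 293.7 129. ] yaw -0.27
```

View pics/g10.png

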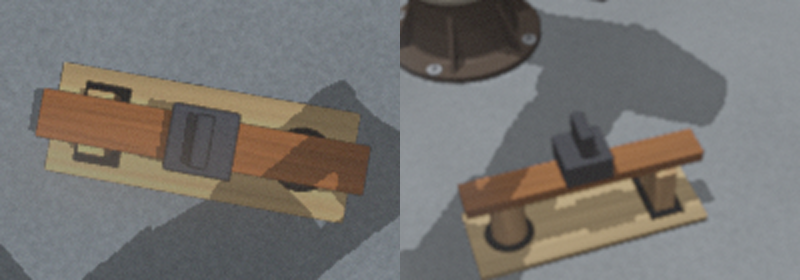

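Both views show the weight upright on the batten's middle, the batten on both posts with equal overhang, and the robot clear of everything.

```bash
python3 -c "
from cell import job
print(job.hand_in())"
```

```text
the job is handed in; nothing more can be done
None
```

The job is done and handed in at about 35 s: both posts are centred on their pads, the batten lies centred across them, and the weight stands upright on its middle, with the offcut and both tins never touched.

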